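Pack salvaged machine parts in a two-layer crate

TASK

Pack the crate in two layers, setting every part down (not dropping it) the way up it stands now, in the middle of its half of the crate. First put the bearing block on the crate floor at the end with the steel carrying handle and the belt pulley on the floor at the other end, then lay the divider board flat over them on the corner posts, grip bar upwards, and finally stand the piston on the board above the bearing block and the motor on the board above the pulley. Leave the mug, the wrench and the steel tray of bolts where they are.

Things in the scene. Friction and masses are not known exactly. Their poses are not given: they have to be found in the camera images.
- crate: Fixed open plywood crate, 240 (x) x 160 mm, 70 high; walls 8, floor 6 mm; inside 224 x 144. Posts 20 x 20 mm in the inner corners, tops 54 mm above the table, carry the divider. Dark steel carrying handle sticks out 25 mm at its -x end, 56 mm up. Origin: centre of underside, on the table; z up; any yaw. Middles of its halves: x = -58 mm (handle end) and +58 mm, y = 0.
- bearing_center (a point): Pillow-block bearing, grey: foot 66 mm (x) x 36 (y) x 14 mm high with two dark bolt holes, and a round-topped housing 42 mm across on it; 42 mm high, plus a 5 mm brass nipple on top. Flat sides 36 mm apart along y: grip it there. 0.3 to 0.55 kg. Point: its centre, 21 mm above its underside.
- pulley_center (a point): Toothed belt pulley of aluminium lying flat: 48 mm diameter (smooth flanges top and bottom, teeth between), 34 mm high, dark bore in its top. About 0.17 to 0.31 kg. Point: its centre, 17 mm above its underside; z is its axis.
- divider_bar (a point): Wooden divider board, 212 mm (x) x 132 (y) x 8 mm, with a dark grip bar upright in its middle: 14 mm thick along x, 60 mm long along y, rising 36 mm above the board (44 mm above the underside). Fits the crate with 6 mm to spare all round, either way round. 0.14 to 0.26 kg. Point: centre of the bar, 26 mm above the board's underside.
- piston_center (a point): Engine piston standing crown up: aluminium cylinder 50 mm diameter, 50 mm high, three dark ring lines near the top, dark pin holes low in its sides. About 0.2 to 0.4 kg. Point: its centre, 25 mm above its underside; z is its axis.
- motor_center (a point): Small dark electric motor on its foot: lying cylinder 44 mm diameter, 46 mm long along x, foot 46 x 44 x 8 mm; bright shaft 10 mm thick sticks out 14 mm at +x; black terminal box 24 x 20 mm on top, 56 mm high in all. Sides 44 mm apart along y: grip it there. 0.3 to 0.6 kg. Point: on the shaft axis, middle of the body, 24 mm above its underside.
- tray: Open steel tray with bolts, 190 mm (its x) x 110 mm (its y), 40 mm high, loose: leave alone. Origin: centre of the underside.
- mug: White mug, 80 mm diameter, 90 mm high, handle at its +y side, loose: leave alone. Origin: centre of the underside.
- wrench: Steel wrench, about 170 mm long along its x, lying flat, loose: leave alone. Origin: about the middle of its underside.

How it is judged:
By the outcome, as a careful person would: the job done as asked, in the order asked, and still so for the second after the job is handed in, with the robot touching nothing.
It also fails if it takes over 128 s, if anything falls off the work surface, if the arm or the gripper's body presses on something with over 40 N, if the wrist force passes 120 N, or if a joint passes its speed limit or range.

ROBOT

A 6-joint arm with a two-finger parallel gripper is mounted at the origin on the work surface. World frame = base frame: x ahead of the robot, y to its left, z up, the work surface at z = 0. Lengths are in m, angles in degrees, forces in N, time in s.
With the tool pointing down it reaches from about 0.4 to 0.825 m from the base axis. Payload 7 kg.
Tool frame: the origin (TCP) lies between the finger pads; the fingertips stand 22 mm ahead of it and the grasp point (between the pads) lies 3 mm ahead of it; z points along the fingers, y is the line along which they close (so a half turn about z gives the same grasp; the last joint's range is limited). The gripper opens to 88 mm and grips with 3 to 60 N. Pads are 19 mm wide; open, the fingers measure 130 mm over their backs; the gripper's body (78 mm by 193 mm) begins 47 mm behind the grasp point.
Start: joints at [90.476, 20.546, 0.682, 0, -70.136, -16.507], TCP at [0.186, 0.649, 0.249] pointing down, gripper open.
Joint ranges: [-176.03, 176.03], [-82.01, 121.73], [-58.28, 71.71], [-173.87, 95.51], [-174.79, -0.11], [-173.66, 173.66]. Speed limits (degrees/s): [136.94, 136.94, 172.46, 180, 180, 180].

INTERFACE

Orientations are given as [roll, pitch, yaw] about the fixed x, y, z axes, in that order (R = Rz(yaw) Ry(pitch) Rx(roll)).
In Python, from plant import ctrl gives the robot as it stands.
- The arm moves only by the tool apply_moves, never from a script. Its argument "targets" is a list of rows, each an object with "travel": the shift along the tool's x, y, z in mm, a list of three; "roll": the turn about the tool's z in degrees; "jaw": the finger opening in mm, from 0 to 87.6. In form: [{"travel": [tx, ty, tz], "roll": roll, "jaw": jaw}, ...]. A call has 1 to 10 rows; each row shifts and turns the commanded pose from where the row before left it, along the tool's axes as they then stand; what a row does not reach is not made up. A row lasts 1/10 s, in which the tool goes at most 50 mm and 8.59 degrees, less where a joint would pass 70% of its speed; a pose out of reach is approached as far as the arm can. A call with a gripper value outside its range is refused whole. The fingers move at their own pace and stop on an object; the grip force is fixed at half the most. Time passes only in rows, so rows that do not move let the fingers close. It gives the time, the measured TCP pose, the force, the opening and the grip force at its end, in the units of the state.
- ctrl.get_obs(): the state, without advancing time (a new reading comes with each control period).
- ctrl.snapshot(name): name is "side" or "top"; returns the picture (420x560x3 uint8, red, green, blue); there is no depth.
- ctrl.calibration(name): a dict with "K" (3x3 intrinsics, pixels), "extrinsics" (4x4, takes a point from camera to world coordinates). Camera axes: x right, y down, z forward; pixel columns grow to the right and rows downward; lengths in m; the calibration is good to about 2 mm. A picture is of the moment at which its call begins. calibration takes no time and is no camera call.
- ctrl.close_job(): hands the job in; it is judged then, once.
The state is a dict: "clock": time; "joint_pos": joint angles; "qvel": joint speeds; "tau": joint torques, N m; "tool_pos": TCP position; "orientation": TCP orientation; "force": force on the tool from outside, world axes, zero at the start; "moment": the same for the moment, N m; "opening": finger opening in m; "gripper_force": force on a finger pad.
Only numpy, scipy, OpenCV 4.12 (cv2) and the standard library are available. Lean on these libraries where they do the work, as an engineer would, in place of code of your own. Each camera call takes 0.05 s, during which the arm holds its last target. There are 200 camera calls.

## Working session

There is one attempt and no reset: what is moved stays moved. The work goes in short steps, Python scripts to look and compute and a tool call to move; the robot and the scene stay as the last step left them, time stands still between calls to the robot, and variables do not carry over. Pictures are saved under pics/ and viewed, at most 14 in all, crops included, and the job is handed in when it is done.

Besides the shell and the picture viewer there is one more tool, called after ">>>" by a JSON object that holds its "method" and its "body". apply_moves: Moves the arm, as the interface text tells. Its arguments: {"type":"object","properties":{"targets":{"type":"array","items":{"type":"object","properties":{"travel":{"type":"array","items":{"type":"number"}},"roll":{"type":"number"},"jaw":{"type":"number"}}}}},"required":["targets"]}

```bash
mkdir -p pics; ls; python3 - <<'E'
from plant import ctrl
import cv2, numpy as np
np.set_printoptions(precision=4,suppress=True)
for n in ("side","top"):
    im=ctrl.snapshot(n); cv2.imwrite(f"pics/{n}0.png",cv2.resize(im[:,:,::-1],None,fx=1.4,fy=1.4,interpolation=cv2.INTER_CUBIC))
    cv2.imwrite(f"pics/{n}0_raw.png",im[:,:,::-1])
    c=ctrl.calibration(n); print(n,c["K"],c["extrinsics"])
print(ctrl.get_obs())
E
```

```text
pics
side [[379.4477   0.     279.0264]
 [  0.     379.4477 207.5753]
 [  0.       0.       1.    ]] [[ 0.9956 -0.0525  0.0775  0.502 ]
 [-0.0914 -0.7256  0.682  -0.8206]
 [ 0.0204 -0.6861 -0.7272  0.8909]
 [ 0.      0.      0.      1.    ]]
top [[441.9796   0.     271.6642]
 [  0.     441.9796 208.2495]
 [  0.       0.       1.    ]] [[ 0.0137 -0.9985  0.0525  0.5345]
 [-0.9998 -0.0145 -0.0143  0.0165]
 [ 0.0151 -0.0522 -0.9985  1.1976]
 [ 0.      0.      0.      1.    ]]
{'clock': 0.1, 'joint_pos': array([ 90.4752,  20.5872,   0.6392,  -0.017 , -70.137 , -16.5089]), 'qvel': array([ 0.0169, -0.1172,  0.1031,  0.0591,  0.1165, -0.0356]), 'tau': array([ -0.0013, -58.4159,  29.3753,   7.0154,   0.0102,  -0.0001]), 'tool_pos': array([0.1863, 0.6483, 0.2477]), 'orientation': array([179.914 ,  -0.0089, -16.0395]), 'force': array([0.1139, 0.0345, 0.0095]), 'moment': array([-0.0095,  0.0034, -0.0264]), 'gripper_force': 0.0, 'opening': 0.08789584594520085}
```

View pics/top0.png

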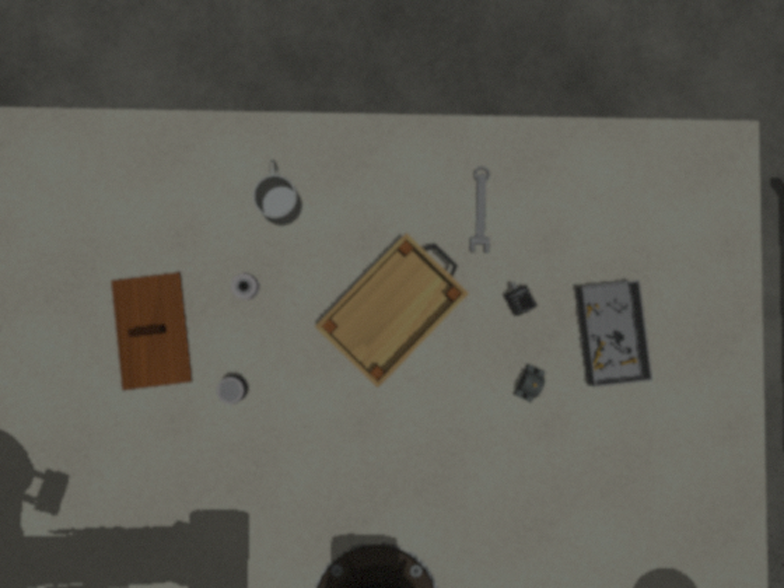

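View pics/side0.png

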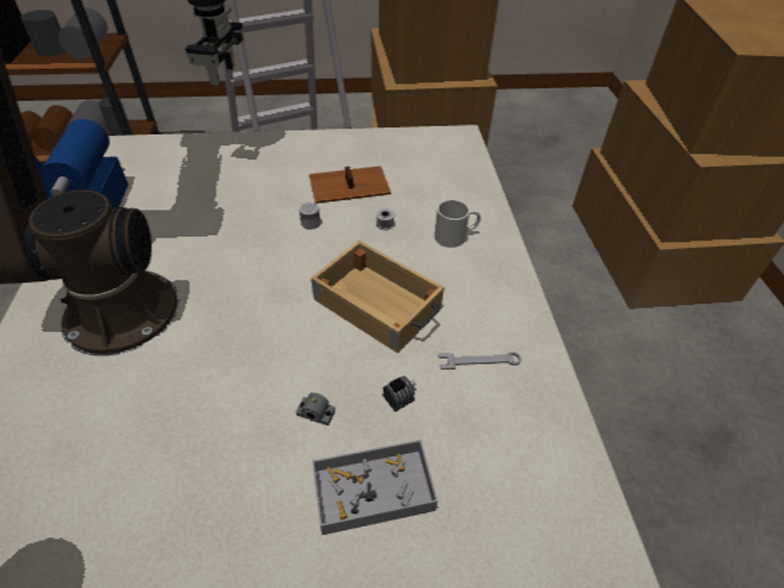

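```bash
cat > h.py <<'E'
import cv2, numpy as np
np.set_printoptions(precision=4,suppress=True)
def crop(im,c0,r0,w,h,s,step=5):
    """enlarged crop with ticks labelled in raw pixel coordinates"""
    a=im[r0:r0+h,c0:c0+w].astype(float)
    a=np.clip((a-a.min())*255/(np.percentile(a,99.5)-a.min()),0,255).astype(np.uint8)
    a=cv2.resize(a,None,fx=s,fy=s,interpolation=cv2.INTER_CUBIC)
    for c in range(-(-c0//step)*step,c0+w,step):
        x=int((c-c0+.5)*s); big=c%(2*step)==0
        cv2.line(a,(x,0),(x,h*s),(0,255,0) if big else (0,140,0),1) if big else cv2.line(a,(x,0),(x,6),(0,200,0),1)
        if big: cv2.putText(a,str(c),(x+1,9),0,.33,(0,0,255),1)
    for r in range(-(-r0//step)*step,r0+h,step):
        y=int((r-r0+.5)*s); big=r%(2*step)==0
        cv2.line(a,(0,y),(w*s,y),(0,255,0),1) if big else cv2.line(a,(0,y),(6,y),(0,200,0),1)
        if big: cv2.putText(a,str(r),(1,y-1),0,.33,(0,0,255),1)
    return a
E
python3 - <<'E'
from h import *
T=cv2.imread("pics/top0_raw.png"); S=cv2.imread("pics/side0_raw.png")
def four(im,cs,out):
    a=[crop(im,c-20,r-20,40,40,7) for c,r in cs]
    cv2.imwrite(out,np.vstack([np.hstack(a[:2]),np.hstack(a[2:])]))
four(T,[(175,204),(166,278),(371,213),(379,273)],"pics/t_small.png")
four(S,[(275,156),(221,154),(286,280),(226,291)],"pics/s_small.png")
def two(im,a,b,out):
    A=crop(im,*a,4);B=crop(im,*b,4);h=max(A.shape[0],B.shape[0])
    p=lambda x:np.vstack([x,np.zeros((h-x.shape[0],x.shape[1],3),np.uint8)])
    cv2.imwrite(out,np.hstack([p(A),p(B)]))
two(T,(222,162,118,118),(75,190,66,92),"pics/t_big.png")
two(S,(217,168,104,86),(215,112,70,36),"pics/s_big.png")
E
```

```text
(no output)
```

View pics/t_small.png

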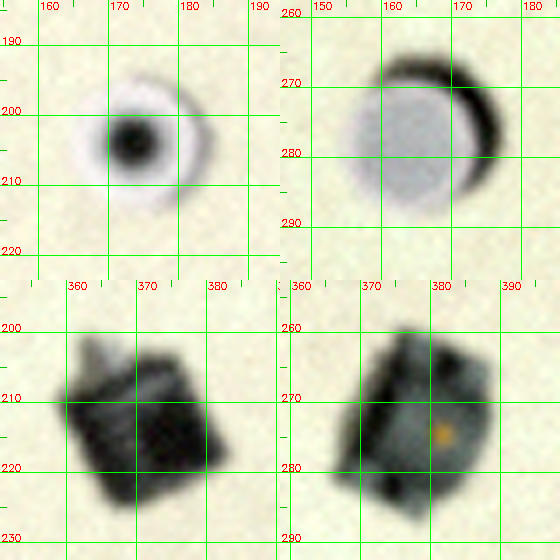

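View pics/s_small.png

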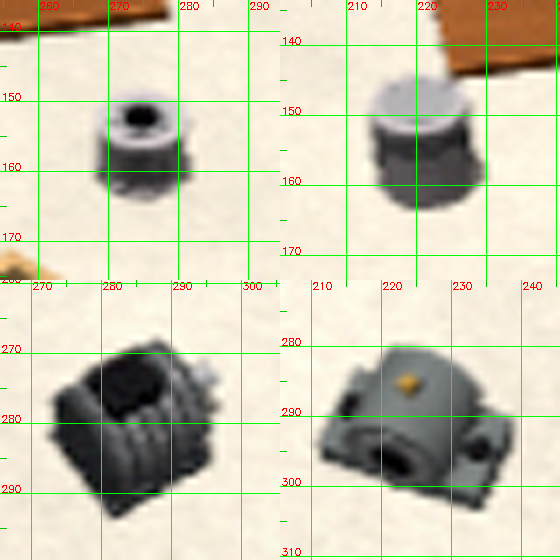

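View pics/t_big.png

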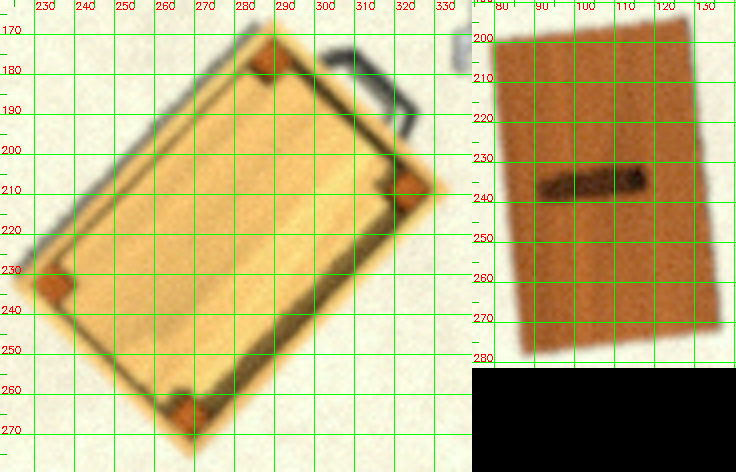

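View pics/s_big.png

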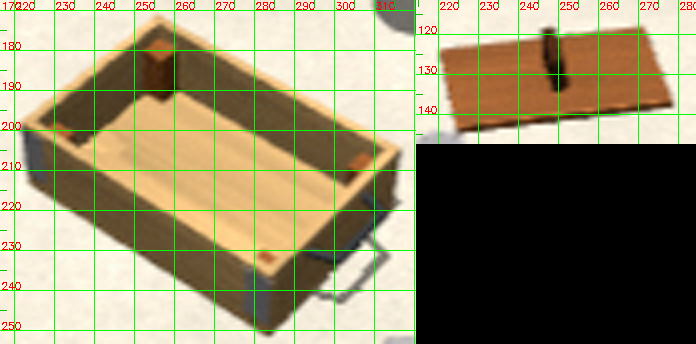

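The pictures show the pulley (bore at top 173,204 / side 274,152), piston (crown at 164,278 / 219,149), and motor (top 371,214, shaft to upper left). They also show the bearing (nipple at 382,275 / 223,285), the divider (top 107,236), and the crate (handle end upper right in top view). Next I fit the poses.

```bash
cat >> h.py <<'E'
from plant import ctrl
from scipy.optimize import least_squares
CAL={n:ctrl.calibration(n) for n in ("top","side")}
def proj(n,P):
    E=np.linalg.inv(CAL[n]["extrinsics"]); q=(E[:3,:3]@np.atleast_2d(P).T).T+E[:3,3]
    p=(CAL[n]["K"]@q.T).T; return p[:,:2]/p[:,2:]
def fit(x0,kp,yaw=True):
    """kp: list of (view,(u,v),(lx,ly,lz) mm). pose x,y,z(mm),yaw"""
    def f(p):
        c,s=np.cos(p[3]),np.sin(p[3]); r=[]
        for n,uv,l in kp:
            P=np.array([p[0]+c*l[0]-s*l[1],p[1]+s*l[0]+c*l[1],p[2]+l[2]])/1000
            r.append(proj(n,P)[0]-uv)
        r=np.concatenate(r); return r if yaw else np.append(r,p[3])
    s=least_squares(f,[x0[0],x0[1],x0[2],np.radians(x0[3])],loss="soft_l1",x_scale=[10,10,10,.1])
    return np.r_[s.x[:3],np.degrees(s.x[3])],f(s.x).reshape(-1)
E
cat > m.py <<'E'
from h import *
t,s="top","side"
D={}
D["pulley"]=((550,250,0,0),[(t,(173.4,203.7),(0,0,34)),(s,(274.1,152.5),(0,0,34))],False)
D["piston"]=((350,280,0,0),[(t,(164.3,278.3),(0,0,50)),(s,(219.3,148.7),(0,0,50))],False)
D["bearing"]=((350,-280,0,-24),[(t,(381.8,274.7),(0,0,45)),(s,(223.3,285.2),(0,0,45)),(t,(376.5,259.5),(33,18,0)),(t,(366,281.5),(-33,18,0)),(t,(378,286.5),(-33,-18,10)),(t,(388,264.5),(33,-18,14)),(s,(211.2,295.8),(-33,-18,0)),(s,(233.5,303),(33,-18,0)),(s,(238.3,291),(33,18,14))],True)
D["motor"]=((500,-250,0,28),[(t,(358.5,211),(23,22,0)),(t,(376,203.5),(23,-22,4)),(t,(383,217.5),(-23,-22,8)),(t,(368,225),(-23,22,2)),(s,(280.7,293.5),(-23,-22,0)),(s,(295,285.5),(23,-22,0)),(s,(273,283.5),(-23,22,0)),(t,(363.5,200.5),(37,0,24)),(s,(282.3,274.8),(0,0,56))],True)
c=lambda x,y,z:(120*x,80*y,z)
D["crate"]=((500,0,0,135),[(t,(333,209.5),c(-1,1,70)),(t,(287.5,167.5),c(-1,-1,70)),(t,(268.5,275),c(1,1,70)),(t,(225,231),c(1,-1,70)),
 (s,(315,205),c(-1,-1,70)),(s,(282.5,236),c(-1,1,70)),(s,(221.5,197.5),c(1,1,70)),(s,(255,171),c(1,-1,70)),(s,(282,251.5),c(-1,1,0)),(s,(223,213),c(1,1,0)),
 (t,(288,176.5),(-102,-62,54)),(t,(323,208.5),(-102,62,54)),(t,(269,265),(102,62,54)),(t,(234.5,232.5),(102,-62,54))],True)
c=lambda x,y,z:(106*x,66*y,z)
D["divider"]=((450,430,0,6),[(t,(79,199.5),c(1,1,8)),(t,(127,193.5),c(1,-1,8)),(t,(135.5,271.5),c(-1,-1,8)),(t,(87,278),c(-1,1,8)),(s,(269,118),c(1,1,8)),(s,(276.5,137.5),c(1,-1,8)),(s,(224,144),c(-1,-1,8)),(s,(219,123),c(-1,1,8))],True)
for k,(x0,kp,y) in D.items():
    p,r=fit(x0,kp,y); print(k,p.round(1),"res",r.round(1), np.hypot(p[0],p[1]).round())
E
python3 m.py
```

```text
pulley [603.  258.9  -2.6   0. ] res [-0.   0.4  0.6 -0.   0. ] 656.0
piston [408.8 274.3  -3.7   0. ] res [-0.   0.5  0.8  0.   0. ] 492.0
bearing [ 425.8 -287.7   -2.2  -25.2] res [-0.7  0.1  0.5 -0.  -0.5 -0.3 -0.4 -0.2  0.5  1.1  1.4  0.9 -0.3  0.2
  0.2  1.   0.8 -1.2] 514.0
motor [ 584.3 -270.1   -2.4   29.9] res [ 0.7  0.1 -2.4 -0.3 -0.7  0.4 -0.2  0.8  1.1  1.2  0.6  0.7 -0.6 -0.6
  2.2  1.6  2.3 -1.8] 644.0
crate [561.2 -17.9  -4.  136.6] res [ 0.5 -0.1  1.3 -1.3 -0.2  1.9 -1.6  2.   1.2 -0.5  1.4  0.5  0.1  0.3
  0.8  0.1  1.2  0.1  0.6  0.3  0.6  0.2 -0.2  1.3 -0.9  1.4 -0.7  0.3] 561.0
divider [516.2 440.   -5.    7.9] res [-0.6  0.5  0.4  0.5  0.4  0.9 -0.5  0.7  2.5  0.3  2.3 -0.5  0.5 -0.3
  1.2  1.1] 678.0
```

```bash
sed -i 's/r.append(proj(n,P)\[0\]-uv)/r.append(proj(n,P)[0]-uv-OFF)/; s/^CAL=/OFF=0.5\nCAL=/' h.py; python3 m.py; python3 - <<'E'
from h import *
# overlay of wireframes at z=0 poses
T=cv2.imread("pics/top0_raw.png"); S=cv2.imread("pics/side0_raw.png")
E
cat > ov.py <<'E'
from h import *
def box(hx,hy,z0,z1):
    c=[(-hx,-hy),(hx,-hy),(hx,hy),(-hx,hy)]; L=[]
    for i in range(4):
        a,b=c[i],c[(i+1)%4]; L+=[[(*a,z0),(*b,z0)],[(*a,z1),(*b,z1)],[(*a,z0),(*a,z1)]]
    return L
def cyl(r,z0,z1):
    a=np.linspace(0,2*np.pi,25); return [[(r*np.cos(a[i]),r*np.sin(a[i]),z),(r*np.cos(a[i+1]),r*np.sin(a[i+1]),z)] for i in range(24) for z in(z0,z1)]
MOD={"pulley":cyl(24,0,34),"piston":cyl(25,0,50),"bearing":box(33,18,0,14)+[[(0,0,42),(0,0,47)]],"motor":box(23,22,0,8)+box(12,10,56,56)+[[(23,0,24),(37,0,24)]],
 "crate":box(120,80,0,70)+box(112,72,70,70),"divider":box(106,66,0,8)+box(7,30,8,44)}
def overlay(im,n,name,pose,c0,r0,w,h,s):
    a=im[r0:r0+h,c0:c0+w].astype(float); a=np.clip((a-a.min())*255/(np.percentile(a,99.5)-a.min()),0,255).astype(np.uint8)
    a=cv2.resize(a,None,fx=s,fy=s,interpolation=cv2.INTER_CUBIC); x,y,z,yaw=pose; t=np.radians(yaw)
    for A in MOD[name]:
        P=np.array([[x+np.cos(t)*l[0]-np.sin(t)*l[1],y+np.sin(t)*l[0]+np.cos(t)*l[1],z+l[2]] for l in A])/1000
        q=(proj(n,P)-[c0,r0])*s; cv2.line(a,*[tuple(int(v) for v in k) for k in q.round()],(255,0,255),1)
    return a
E

```

```text
pulley [602.8 257.9  -4.1   0. ] res [-0.  0.  0. -0.  0.] 656.0
piston [408.3 273.3  -5.1   0. ] res [-0.   0.2  0.2  0.   0. ] 491.0
bearing [ 425.7 -289.    -2.3  -24.7] res [-0.7 -0.4 -0.1 -0.1 -0.7 -0.8 -0.4 -0.6  0.6  0.6  1.3  0.4 -0.8  0.3
 -0.2  0.9  0.3 -1.4] 515.0
motor [ 583.9 -271.6   -2.7   30.3] res [ 0.7 -0.1 -2.5 -0.7 -0.6 -0.  -0.1  0.5  0.5  1.2 -0.   0.6 -1.2 -0.5
  2.1  1.4  1.7 -1.8] 644.0
crate [561.  -19.2  -5.  136.5] res [ 0.4 -0.5  1.3 -1.7 -0.2  1.4 -1.6  1.5  0.7 -0.4  0.8  0.6 -0.4  0.3
  0.3  0.   0.6  0.2  0.1  0.3  0.6 -0.1 -0.3  1.  -0.9  0.9 -0.7 -0.1] 561.0
divider [515.4 439.3  -7.    8. ] res [-0.6  0.3  0.3  0.3  0.4  0.6 -0.4  0.4  1.8  0.2  1.6 -0.5 -0.1 -0.2
  0.6  1.2] 677.0
```

```bash
cat > ba.py <<'E'
import runpy,io,contextlib
with contextlib.redirect_stdout(io.StringIO()): m=runpy.run_path("m.py")
from h import *
from scipy.spatial.transform import Rotation as R
D=m["D"]; names=list(D)
p0=np.concatenate([[*fit(D[k][0],D[k][1],D[k][2])[0][[0,1,3]]] for k in names]+[np.zeros(13)])
def f(p):
    r=[]
    for j,k in enumerate(names):
        x,y,w=p[3*j:3*j+3]; c,s=np.cos(np.radians(w)),np.sin(np.radians(w))
        for n,uv,l in D[k][1]:
            d=p[-13:-7] if n=="top" else p[-7:-1]
            E=CAL[n]["extrinsics"]; P=np.array([x+c*l[0]-s*l[1],y+s*l[0]+c*l[1],l[2]])/1000
            q=R.from_euler("xyz",d[3:],degrees=True).as_matrix()@(E[:3,:3].T@(P-E[:3,3]))+d[:3]/1000
            uvp=CAL[n]["K"]@q; r+=list((uvp[:2]/uvp[2]-uv-p[-1])/.6)
        if not D[k][2]: r.append(w)
    return np.r_[r,np.tile([1/2,1/2,1/2,1/.15,1/.15,1/.15],2)*p[-13:-1],(p[-1]-.25)/.25]
s=least_squares(f,p0,loss="soft_l1",x_scale="jac")
for j,k in enumerate(names): print(k,s.x[3*j:3*j+3].round(1))
print(s.x[-13:].round(2), s.cost)
E
python3 ba.py
```

```text
pulley [603.5 261.7   0. ]
piston [408.9 276.5   0. ]
bearing [ 426.6 -286.   -24.6]
motor [ 584.8 -268.3   30.6]
crate [561.8 -16.3 136.5]
divider [515.9 442.1   8.1]
[ 0.4  -0.11  4.32  0.    0.12  0.06 -0.29  1.1   2.61 -0.14 -0.1  -0.04
  0.22] 49.185937106161845
```

>>> {"method": "apply_moves", "body": {"targets": [{"travel": [35.5, 26.8, 0], "roll": 0, "jaw": 64}, {"travel": [35.5, 26.8, 0], "roll": 0, "jaw": 64}, {"travel": [35.5, 26.8, 0], "roll": 0, "jaw": 64}, {"travel": [35.5, 26.8, 0], "roll": 0, "jaw": 64}, {"travel": [35.5, 26.8, 0], "roll": 0, "jaw": 64}, {"travel": [35.5, 26.8, 0], "roll": 0, "jaw": 64}, {"travel": [35.5, 26.8, 0], "roll": 0, "jaw": 64}]}}

```text
clock: 0.8
tool_pos: [0.3741, 0.3981, 0.2484]
orientation: [180.0, 0.0, -16.0]
force: [1.8, 0.0, -0.4]
opening: 0.0639
gripper_force: 0.0
```

>>> {"method": "apply_moves", "body": {"targets": [{"travel": [35.5, 26.8, 0], "roll": 0, "jaw": 64}, {"travel": [35.5, 26.8, 0], "roll": 0, "jaw": 64}, {"travel": [35.5, 26.8, 0], "roll": 0, "jaw": 64}, {"travel": [35.5, 26.8, 0], "roll": 0, "jaw": 64}, {"travel": [35.5, 26.8, 0], "roll": 0, "jaw": 64}, {"travel": [35.5, 26.8, 0], "roll": 0, "jaw": 64}, {"travel": [35.5, 26.8, 0], "roll": 0, "jaw": 64}]}}

```text
clock: 1.5
tool_pos: [0.5611, 0.1492, 0.2484]
orientation: [180.0, 0.0, -16.0]
force: [0.7, 0.9, 0.5]
opening: 0.0641
gripper_force: 0.0
```

>>> {"method": "apply_moves", "body": {"targets": [{"travel": [-0.7, 45.6, 0], "roll": 0, "jaw": 64}, {"travel": [-0.7, 45.6, 0], "roll": 0, "jaw": 64}, {"travel": [-0.7, 45.6, 0], "roll": 0, "jaw": 64}, {"travel": [-0.7, 45.6, 0], "roll": 0, "jaw": 64}, {"travel": [-0.7, 45.6, 0], "roll": 0, "jaw": 64}, {"travel": [-0.7, 45.6, 0], "roll": 0, "jaw": 64}, {"travel": [-0.7, 45.6, 0], "roll": 0, "jaw": 64}, {"travel": [-0.7, 45.6, 0], "roll": 0, "jaw": 64}, {"travel": [-0.7, 45.6, 0], "roll": 0, "jaw": 64}, {"travel": [-0.7, 45.6, 0], "roll": 8.5, "jaw": 64}]}}

```text
clock: 2.5
tool_pos: [0.4268, -0.287, 0.2485]
orientation: [-180.0, 0.0, -24.6]
force: [1.9, -0.1, 0.6]
opening: 0.0639
gripper_force: 0.0
```

>>> {"method": "apply_moves", "body": {"targets": [{"travel": [0, 0, 50], "roll": 0, "jaw": 64}, {"travel": [0, 0, 50], "roll": 0, "jaw": 64}, {"travel": [0, 0, 45], "roll": 0, "jaw": 64}, {"travel": [0, 0, 25], "roll": 0, "jaw": 64}, {"travel": [0, 0, 0], "roll": 0, "jaw": 64}]}}

```text
clock: 3.0
tool_pos: [0.4249, -0.2847, 0.075]
orientation: [179.9, 0.4, -24.6]
force: [-0.6, -0.0, 1.1]
opening: 0.064
gripper_force: 0.0
```

```bash
cat > snap.py <<'E'
import sys
from h import *
def shoot(tag,boxes,s):
    out=[]
    ims={n:ctrl.snapshot(n)[:,:,::-1].copy() for n in set(b[0] for b in boxes)}
    for n,i in ims.items(): cv2.imwrite(f"pics/{tag}_{n}_raw.png",i)
    a=[crop(ims[n],c,r,w,h,s) for n,c,r,w,h in boxes]
    H=max(x.shape[0] for x in a); a=[np.vstack([x,np.zeros((H-x.shape[0],x.shape[1],3),np.uint8)]) for x in a]
    cv2.imwrite(f"pics/{tag}.png",np.hstack(a))
E
python3 - <<'E'
from snap import *
shoot("b1",[("top",345,240,64,64),("side",195,245,64,64)],6)
o=ctrl.get_obs(); print(o["tool_pos"],o["orientation"])
E
```

```text
[ 0.428  -0.2856  0.0789] [179.9687   0.0439 -24.5089]
```

View pics/b1.png

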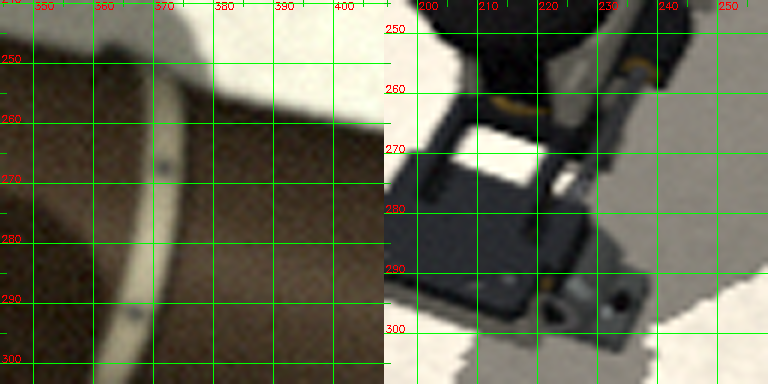

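```bash
python3 - <<'E'
from h import *
o=ctrl.get_obs(); print(o["tool_pos"],o["clock"])
p=o["tool_pos"];t=np.radians(o["orientation"][2])
ex=np.array([np.cos(t),np.sin(t),0]);ey=np.array([np.sin(t),-np.cos(t),0])
for sy in(1,-1):
  for d in (32,53):
    for sx in(-9.5,9.5):
        P=p+ex*sx/1e3+ey*sy*d/1e3-[0,0,.022]; print(sy,d,sx,proj("side",P)[0].round(1))
E
```

```text
[ 0.428  -0.2856  0.0789] 3.1
1 32 -9.5 [215.3 290.7]
1 32 9.5 [222.2 293. ]
1 53 -9.5 [211.5 297.8]
1 53 9.5 [218.5 300.1]
-1 32 -9.5 [226.1 270.4]
-1 32 9.5 [232.7 272.6]
-1 53 -9.5 [229.4 264.2]
-1 53 9.5 [236.  266.2]
```

>>> {"method": "apply_moves", "body": {"targets": [{"travel": [0, 0, 20], "roll": 0, "jaw": 64}, {"travel": [0, 0, 20], "roll": 0, "jaw": 64}, {"travel": [0, 0, 8], "roll": 0, "jaw": 64}, {"travel": [0, 0, 0], "roll": 0, "jaw": 64}, {"travel": [0, 0, 0], "roll": 0, "jaw": 20}, {"travel": [0, 0, 0], "roll": 0, "jaw": 20}, {"travel": [0, 0, 0], "roll": 0, "jaw": 20}, {"travel": [0, 0, 0], "roll": 0, "jaw": 20}]}}

```text
clock: 3.9
tool_pos: [0.4281, -0.286, 0.0314]
orientation: [180.0, -0.1, -24.5]
force: [-1.7, -5.4, 4.0]
opening: 0.0377
gripper_force: 2.4
```

>>> {"method": "apply_moves", "body": {"targets": [{"travel": [0, 0, 0], "roll": 0, "jaw": 20}, {"travel": [0, 0, 0], "roll": 0, "jaw": 20}, {"travel": [0, 0, -10], "roll": 0, "jaw": 20}, {"travel": [0, 0, -30], "roll": 0, "jaw": 20}, {"travel": [0, 0, -40], "roll": 6, "jaw": 20}, {"travel": [0, 0, -40], "roll": 6, "jaw": 20}, {"travel": [0, 0, 0], "roll": 4, "jaw": 20}, {"travel": [0, 0, 0], "roll": 3, "jaw": 20}]}}

```text
clock: 4.7
tool_pos: [0.4281, -0.2851, 0.1523]
orientation: [-179.9, -0.1, -43.7]
force: [-0.7, 0.2, -4.7]
opening: 0.0359
gripper_force: 30.0
```

>>> {"method": "apply_moves", "body": {"targets": [{"travel": [-2, -20, 0], "roll": 0, "jaw": 20}, {"travel": [-4, -40, 0], "roll": 0, "jaw": 20}, {"travel": [-5, -45, 0], "roll": 0, "jaw": 20}, {"travel": [-5, -45, 0], "roll": 0, "jaw": 20}, {"travel": [-5, -45, 0], "roll": 0, "jaw": 20}, {"travel": [-5, -45, 0], "roll": 0, "jaw": 20}, {"travel": [-3, -30, 0], "roll": 0, "jaw": 20}, {"travel": [-2, -18, 0], "roll": 0, "jaw": 20}, {"travel": [0, 0, 0], "roll": 0, "jaw": 20}]}}

```text
clock: 5.6
tool_pos: [0.6045, -0.0534, 0.1501]
orientation: [180.0, 0.0, -43.4]
force: [-0.4, 0.4, -3.9]
opening: 0.036
gripper_force: 30.0
```

```bash
python3 - <<'E'
from snap import *
o=ctrl.get_obs(); print(o["tool_pos"],o["orientation"],o["opening"],o["force"],o["joint_pos"])
shoot("b2",[("top",225,160,115,115),("side",215,140,110,115)],3)
E
```

```text
[ 0.6045 -0.0534  0.1501] [179.9857   0.0402 -43.419 ] 0.03596716216908212 [-0.4175  0.3784 -3.9023] [ 13.362   18.7771 -15.6532  -0.0312 -55.6037  33.2367]
```

>>> {"method": "apply_moves", "body": {"targets": [{"travel": [1.7, 2.5, 20], "roll": 0, "jaw": 20}, {"travel": [0, 0, 35], "roll": 0, "jaw": 20}, {"travel": [0, 0, 30], "roll": 0, "jaw": 20}, {"travel": [0, 0, 15], "roll": 0, "jaw": 20}, {"travel": [0, 0, 8], "roll": 0, "jaw": 20}, {"travel": [0, 0, 2], "roll": 0, "jaw": 20}, {"travel": [0, 0, 0], "roll": 0, "jaw": 20}, {"travel": [0, 0, 0], "roll": 0, "jaw": 20}]}}

```text
clock: 6.5
tool_pos: [0.6039, -0.0584, 0.0418]
orientation: [-179.9, -0.1, -43.5]
force: [1.1, -0.5, -2.9]
opening: 0.0357
gripper_force: 30.0
```

>>> {"method": "apply_moves", "body": {"targets": [{"travel": [0, 0, 1.5], "roll": 0, "jaw": 20}, {"travel": [0, 0, 1], "roll": 0, "jaw": 20}, {"travel": [0, 0, 0.5], "roll": 0, "jaw": 20}, {"travel": [0, 0, 0], "roll": 0, "jaw": 20}, {"travel": [0, 0, 0], "roll": 0, "jaw": 20}]}}

```text
clock: 7.0
tool_pos: [0.6032, -0.0583, 0.0376]
orientation: [180.0, -0.0, -43.5]
force: [0.4, -0.0, -3.7]
opening: 0.0358
gripper_force: 30.0
```

>>> {"method": "apply_moves", "body": {"targets": [{"travel": [0, 0, 0.7], "roll": 0, "jaw": 20}, {"travel": [0, 0, 0], "roll": 0, "jaw": 20}, {"travel": [0, 0, 0], "roll": 0, "jaw": 20}]}}

```text
clock: 7.3
tool_pos: [0.6033, -0.0583, 0.0374]
orientation: [-180.0, -0.0, -43.5]
force: [-3.0, 0.8, 5.6]
opening: 0.0355
gripper_force: 30.0
```

>>> {"method": "apply_moves", "body": {"targets": [{"travel": [0, 0, 0], "roll": 0, "jaw": 70}, {"travel": [0, 0, 0], "roll": 0, "jaw": 70}, {"travel": [0, 0, 0], "roll": 0, "jaw": 70}, {"travel": [0, 0, 0], "roll": 0, "jaw": 70}, {"travel": [0, 0, -10], "roll": 0, "jaw": 70}, {"travel": [0, 0, -40], "roll": 0, "jaw": 70}, {"travel": [0, 0, -50], "roll": 0, "jaw": 70}, {"travel": [0, 0, -50], "roll": 0, "jaw": 70}]}}

```text
clock: 8.1
tool_pos: [0.6028, -0.0585, 0.189]
orientation: [180.0, 0.0, -43.5]
force: [2.1, 0.4, -0.1]
opening: 0.07
gripper_force: 0.0
```

>>> {"method": "apply_moves", "body": {"targets": [{"travel": [-27.5, -29, 0], "roll": 0, "jaw": 80}, {"travel": [-27.5, -29, 0], "roll": 0, "jaw": 80}, {"travel": [-27.5, -29, 0], "roll": 0, "jaw": 80}, {"travel": [-27.5, -29, 0], "roll": 0, "jaw": 80}, {"travel": [-27.5, -29, 0], "roll": 0, "jaw": 80}, {"travel": [-27.5, -29, 0], "roll": 0, "jaw": 80}, {"travel": [-27.5, -29, 0], "roll": 0, "jaw": 80}, {"travel": [-27.5, -29, 0], "roll": 0, "jaw": 80}, {"travel": [0, 0, 0], "roll": 0, "jaw": 80}]}}

```text
clock: 9.0
tool_pos: [0.6035, 0.2658, 0.1873]
orientation: [-179.9, -0.0, -43.3]
force: [-0.8, 0.0, 0.2]
opening: 0.0799
gripper_force: 0.0
```

```bash
python3 - <<'E'
from snap import *
o=ctrl.get_obs(); print(o["tool_pos"],o["orientation"],o["opening"],o["clock"])
shoot("b3",[("top",225,160,115,120),("side",215,155,110,105)],3)
# mug rim centre approx from top (198,143)->tune
P=lambda x,y,z:(proj("top",[x,y,z])[0].round(1),proj("side",[x,y,z])[0].round(1))
for x in(.70,.72,.74):
  for y in (.16,.18,.2): print(x,y,P(x,y,.09),P(x,y,0))
E
```

```text
[0.6035 0.2658 0.1873] [-179.9281   -0.0148  -43.3141] 0.07992091254811837 9.0
0.7 0.16 (array([209. , 164.8]), array([306.3, 155.9])) (array([213.1, 169.8]), array([304.5, 176.1]))
0.7 0.18 (array([201. , 164.7]), array([305.5, 152.2])) (array([205.8, 169.6]), array([303.7, 172.3]))
0.7 0.2 (array([193. , 164.5]), array([304.7, 148.5])) (array([198.4, 169.5]), array([302.9, 168.6]))
0.72 0.16 (array([209.1, 156.9]), array([312.3, 155.7])) (array([213.3, 162.5]), array([310.1, 175.8]))
0.72 0.18 (array([201.2, 156.8]), array([311.4, 151.9])) (array([205.9, 162.3]), array([309.3, 172. ]))
0.72 0.2 (array([193.2, 156.6]), array([310.5, 148.3])) (array([198.6, 162.2]), array([308.5, 168.4]))
0.74 0.16 (array([209.3, 149. ]), array([318.2, 155.4])) (array([213.4, 155.2]), array([315.7, 175.5]))
0.74 0.18 (array([201.3, 148.9]), array([317.2, 151.7])) (array([206.1, 155.1]), array([314.8, 171.8]))
0.74 0.2 (array([193.4, 148.8]), array([316.3, 148. ])) (array([198.7, 154.9]), array([314. , 168.1]))
```

View pics/b3.png

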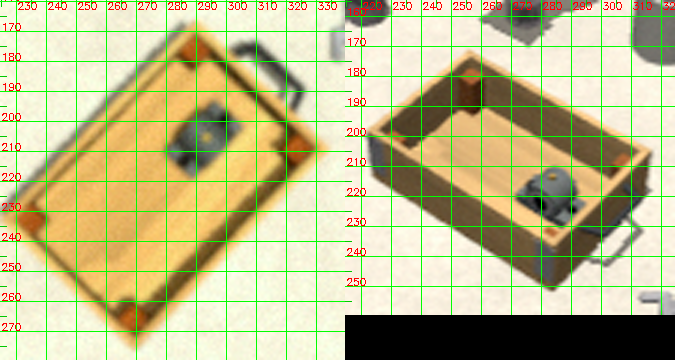

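```bash
python3 - <<'E'
from h import *
im=cv2.imread("pics/b3_top_raw.png"); hsv=cv2.cvtColor(im,cv2.COLOR_BGR2HSV)
sub=hsv[195:215,283:303]; i=im[195:215,283:303]
m=(sub[...,1]>110)&(sub[...,0]<35)&(sub[...,0]>12)
for (c,r) in [(289,176),(323,209),(269,265),(235,233),(293,205)]:
    w=hsv[r-8:r+9,c-8:c+9]; k=im[r-8:r+9,c-8:c+9].astype(int)
    print((c,r)); print(k[::2,::2].tolist()[4])
    if (c,r)==(293,205): sat=(k[...,2]-k[...,0]); sat=np.where(sat>40,sat,0)*(np.hypot(*np.mgrid[-8:9,-8:9])<5)
    else: sat=((w[...,0]<13)&(w[...,1]>150)&(w[...,2]>60)).astype(int)
    y,x=np.nonzero(sat); print(len(x), c-8+np.average(x,weights=sat[y,x]) if len(x) else None, r-8+np.average(y,weights=sat[y,x]) if len(x) else None, x.min()+c-8,x.max()+c-8,y.min()+r-8,y.max()+r-8)
E
```

```text
(289, 176)
[[74, 103, 117], [68, 99, 112], [47, 72, 95], [40, 67, 100], [36, 63, 99], [34, 60, 94], [38, 60, 90], [40, 64, 79], [64, 96, 111]]
4 289.5 177.25 287 292 176 178
(323, 209)
[[59, 92, 108], [42, 65, 78], [33, 51, 75], [35, 59, 95], [34, 62, 98], [40, 63, 99], [35, 60, 91], [46, 71, 90], [65, 97, 118]]
7 323.14285714285717 209.57142857142858 321 325 208 212
(269, 265)
[[62, 90, 108], [43, 62, 75], [38, 58, 84], [34, 63, 99], [39, 66, 102], [33, 60, 96], [37, 54, 77], [37, 52, 64], [56, 83, 100]]
3 269.6666666666667 266.3333333333333 268 271 266 267
(235, 233)
[[71, 103, 120], [64, 94, 114], [45, 70, 101], [39, 66, 101], [38, 62, 97], [34, 61, 95], [38, 62, 87], [53, 85, 104], [68, 101, 122]]
3 236.66666666666666 233.33333333333334 235 238 233 234
(293, 205)
[[48, 57, 58], [58, 60, 57], [65, 68, 65], [66, 73, 72], [61, 91, 99], [66, 81, 85], [63, 68, 66], [58, 62, 60], [55, 60, 60]]Traceback (most recent call last):
  File "<stdin>", line 10, in <module>
    return umr_minimum(a, axis, None, out, keepdims, initial, where)
ValueError: zero-size array to reduction operation minimum which has no identity
```

```bash
cat >> h.py <<'E'
def blob(im,c,r,thr,rad=9):
    """weighted centroid of R/B excess around (c,r), pixel-centre integers"""
    k=im[r-rad:r+rad+1,c-rad:c+rad+1].astype(float); q=cv2.GaussianBlur(k,(3,3),0); q=q[...,2]/q[...,0]
    n,l=cv2.connectedComponents((q>thr).astype(np.uint8)); L=l[rad-2:rad+3,rad-2:rad+3]; b=np.bincount(L[L>0]).argmax()
    w=np.where(l==b,q-thr,0); y,x=np.mgrid[-rad:rad+1,-rad:rad+1]
    return np.array([c+(w*x).sum()/w.sum(), r+(w*y).sum()/w.sum()]),int((l==b).sum())
E
python3 - <<'E'
from h import *
im=cv2.imread("pics/b3_top_raw.png"); 
for t in (2.0,2.2):
    posts=[blob(im,c,r,t) for c,r in [(289,176),(323,209),(269,265),(235,233)]]; print(posts)
for t in (1.15,1.3):
    n=blob(im,293,205,t,6); print(n)
    L=[(-102,-62),(-102,62),(102,62),(102,-62)]
    H,_=cv2.findHomography(np.array([p[0] for p in posts]),np.array(L,float))
    print(cv2.perspectiveTransform(n[0].reshape(1,1,2),H))
kp=[("top",p[0],(*l,54)) for p,l in zip(posts,L)]
OFF=.5
p,r=fit((561,-17,0,136.5),kp); print(p,r.round(2))
P=lambda z:fit((604,-58,z,0),[("top",n[0],(0,0,0))],False)
E
```

```text
[(array([289.282 , 176.7784]), 64), (array([323.2304, 209.1961]), 72), (array([268.9072, 265.5697]), 65), (array([235.0023, 232.574 ]), 65)]
[(array([289.2   , 176.7451]), 43), (array([323.2315, 209.2107]), 52), (array([268.9084, 265.4515]), 48), (array([235.0216, 232.5637]), 47)]
(array([293.4008, 205.3525]), 15)
[[[-55.2925  -1.4161]]]
(array([293.4489, 205.4425]), 4)
[[[-55.2092  -1.1603]]]
[561.2895 -21.5529 -13.6842 136.7336] [-0.05 -0.1  -0.11  0.16  0.2   0.11 -0.03 -0.16]
```

>>> {"method": "apply_moves", "body": {"targets": [{"travel": [0, 0, 30], "roll": 0, "jaw": 80}, {"travel": [0, 0, 40], "roll": 0, "jaw": 80}, {"travel": [0, 0, 25], "roll": 0, "jaw": 80}, {"travel": [0, 0, 10], "roll": 0, "jaw": 80}, {"travel": [0, 0, 0], "roll": 0, "jaw": 80}, {"travel": [0, 0, 0], "roll": 0, "jaw": 80}]}}

```text
clock: 9.7
tool_pos: [0.6045, 0.2614, 0.0834]
orientation: [-179.9, -0.0, -43.5]
force: [0.4, 0.8, -0.3]
opening: 0.0799
gripper_force: 0.0
```

>>> {"method": "apply_moves", "body": {"targets": [{"travel": [0.8, 3.3, 10], "roll": 0, "jaw": 80}, {"travel": [0, 0, 20], "roll": 0, "jaw": 80}, {"travel": [0, 0, 17], "roll": 0, "jaw": 80}, {"travel": [0, 0, 6], "roll": 0, "jaw": 80}, {"travel": [0, 0, 0], "roll": 0, "jaw": 80}, {"travel": [0, 0, 0], "roll": 0, "jaw": 30}, {"travel": [0, 0, 0], "roll": 0, "jaw": 30}, {"travel": [0, 0, 0], "roll": 0, "jaw": 30}, {"travel": [0, 0, 0], "roll": 0, "jaw": 30}, {"travel": [0, 0, 0], "roll": 0, "jaw": 30}]}}

```text
clock: 10.7
tool_pos: [0.6018, 0.2584, 0.0292]
orientation: [-180.0, -0.0, -43.5]
force: [-0.3, -0.7, 2.2]
opening: 0.0476
gripper_force: 30.0
```

>>> {"method": "apply_moves", "body": {"targets": [{"travel": [0, 0, 0], "roll": 0, "jaw": 30}, {"travel": [0, 0, 0], "roll": 0, "jaw": 30}]}}

```text
clock: 10.9
tool_pos: [0.6018, 0.2584, 0.0292]
orientation: [-180.0, -0.0, -43.5]
force: [-1.3, -1.7, 5.2]
opening: 0.0476
gripper_force: 30.0
```

>>> {"method": "apply_moves", "body": {"targets": [{"travel": [0, 0, -10], "roll": 0, "jaw": 30}, {"travel": [0, 0, -30], "roll": 0, "jaw": 30}, {"travel": [0, 0, -40], "roll": 0, "jaw": 30}, {"travel": [0, 0, -40], "roll": 0, "jaw": 30}, {"travel": [10, 22, 0], "roll": 0, "jaw": 30}, {"travel": [19, 41, 0], "roll": 0, "jaw": 30}, {"travel": [20, 44, 0], "roll": 0, "jaw": 30}, {"travel": [20, 44, 0], "roll": 0, "jaw": 30}, {"travel": [18, 39.8, 0], "roll": 0, "jaw": 30}, {"travel": [12, 26, 0], "roll": 0, "jaw": 30}]}}

```text
clock: 11.9
tool_pos: [0.5225, 0.0307, 0.1492]
orientation: [180.0, 0.0, -43.6]
force: [0.6, 0.1, -0.9]
opening: 0.0475
gripper_force: 30.0
```

>>> {"method": "apply_moves", "body": {"targets": [{"travel": [6, 13, 0], "roll": 0, "jaw": 30}, {"travel": [0, 0, 20], "roll": 0, "jaw": 30}, {"travel": [0, 0, 35], "roll": 0, "jaw": 30}, {"travel": [0, 0, 30], "roll": 0, "jaw": 30}, {"travel": [0, 0, 15], "roll": 0, "jaw": 30}, {"travel": [0, 0, 8], "roll": 0, "jaw": 30}, {"travel": [0, 0, 2], "roll": 0, "jaw": 30}, {"travel": [0, 0, 0], "roll": 0, "jaw": 30}, {"travel": [0, 0, 0], "roll": 0, "jaw": 30}]}}

```text
clock: 12.8
tool_pos: [0.5204, 0.0199, 0.0398]
orientation: [-179.9, -0.0, -43.5]
force: [-0.3, 0.3, -1.4]
opening: 0.0477
gripper_force: 30.0
```

>>> {"method": "apply_moves", "body": {"targets": [{"travel": [0, 0, 1.5], "roll": 0, "jaw": 30}, {"travel": [0, 0, 1], "roll": 0, "jaw": 30}, {"travel": [0, 0, 0.5], "roll": 0, "jaw": 30}, {"travel": [0, 0, 0], "roll": 0, "jaw": 30}, {"travel": [0, 0, 0], "roll": 0, "jaw": 30}]}}

```text
clock: 13.3
tool_pos: [0.5197, 0.0195, 0.0359]
orientation: [-180.0, -0.0, -43.5]
force: [-0.8, -0.3, -2.4]
opening: 0.048
gripper_force: 30.0
```

>>> {"method": "apply_moves", "body": {"targets": [{"travel": [0, 0, 0.6], "roll": 0, "jaw": 30}, {"travel": [0, 0, 0], "roll": 0, "jaw": 30}, {"travel": [0, 0, 0], "roll": 0, "jaw": 30}]}}

```text
clock: 13.6
tool_pos: [0.5196, 0.0195, 0.0352]
orientation: [180.0, 0.0, -43.5]
force: [0.0, 0.5, -2.7]
opening: 0.0474
gripper_force: 30.0
```

>>> {"method": "apply_moves", "body": {"targets": [{"travel": [0, 0, 0.6], "roll": 0, "jaw": 30}, {"travel": [0, 0, 0], "roll": 0, "jaw": 30}, {"travel": [0, 0, 0], "roll": 0, "jaw": 30}]}}

```text
clock: 13.9
tool_pos: [0.5197, 0.0196, 0.0352]
orientation: [-180.0, -0.0, -43.5]
force: [-2.4, 0.1, 5.2]
opening: 0.0472
gripper_force: 30.0
```

>>> {"method": "apply_moves", "body": {"targets": [{"travel": [0, 0, 0], "roll": 0, "jaw": 75}, {"travel": [0, 0, 0], "roll": 0, "jaw": 75}, {"travel": [0, 0, 0], "roll": 0, "jaw": 75}, {"travel": [0, 0, 0], "roll": 0, "jaw": 75}, {"travel": [0, 0, -10], "roll": 0, "jaw": 75}, {"travel": [0, 0, -40], "roll": 0, "jaw": 75}, {"travel": [0, 0, -50], "roll": 0, "jaw": 75}, {"travel": [0, 0, -50], "roll": 0, "jaw": 75}]}}

```text
clock: 14.7
tool_pos: [0.5191, 0.0193, 0.1869]
orientation: [180.0, 0.0, -43.5]
force: [2.1, 1.5, -0.4]
opening: 0.0749
gripper_force: 0.0
```

>>> {"method": "apply_moves", "body": {"targets": [{"travel": [-32.4, -33.6, 0], "roll": 0, "jaw": 50}, {"travel": [-32.4, -33.6, 0], "roll": 0, "jaw": 50}, {"travel": [-32.4, -33.6, 0], "roll": 0, "jaw": 50}, {"travel": [-32.4, -33.6, 0], "roll": 0, "jaw": 50}, {"travel": [-32.4, -33.6, 0], "roll": 0, "jaw": 50}, {"travel": [-32.4, -33.6, 0], "roll": 0, "jaw": 50}, {"travel": [-32.4, -33.6, 0], "roll": 0, "jaw": 50}, {"travel": [-32.4, -33.6, 0], "roll": 0, "jaw": 50}, {"travel": [-32.4, -33.6, 0], "roll": 0, "jaw": 50}]}}

```text
clock: 15.6
tool_pos: [0.5162, 0.4415, 0.1856]
orientation: [-180.0, -0.0, -43.5]
force: [1.6, -0.0, 0.4]
opening: 0.05
gripper_force: 0.0
```

>>> {"method": "apply_moves", "body": {"targets": [{"travel": [0, 0, 0], "roll": 7.7, "jaw": 50}, {"travel": [0, 0, 0], "roll": 7.7, "jaw": 50}, {"travel": [0, 0, 20], "roll": 7.7, "jaw": 50}, {"travel": [0, 0, 30], "roll": 7.7, "jaw": 50}, {"travel": [0, 0, 20], "roll": 7.7, "jaw": 50}, {"travel": [0, 0, 10], "roll": 0, "jaw": 50}, {"travel": [0, 0, 0], "roll": 0, "jaw": 50}, {"travel": [0, 0, 0], "roll": 0, "jaw": 50}]}}

```text
clock: 16.4
tool_pos: [0.517, 0.4401, 0.1058]
orientation: [-179.9, 0.0, -81.8]
force: [-0.2, -0.4, 0.2]
opening: 0.0502
gripper_force: 0.0
```

```bash
python3 - <<'E'
from snap import *
o=ctrl.get_obs(); print(o["tool_pos"],o["orientation"],o["opening"],o["clock"])
shoot("d1",[("top",230,165,100,110),("side",205,85,85,80)],4)
im=cv2.imread("pics/d1_top_raw.png")
posts=[blob(im,c,r,2.2) for c,r in [(289,176),(323,209),(269,265),(235,233)]]
L=[(-102,-62),(-102,62),(102,62),(102,-62)]
H,_=cv2.findHomography(np.array([p[0] for p in posts]),np.array(L,float))
np.save("H.npy",H); print([p[0] for p in posts])
print(cv2.perspectiveTransform(np.float64([[blob(im,293,205,1.15,6)[0]]]),H))
E
```

```text
[0.517  0.4401 0.1058] [-179.9404    0.0318  -81.8393] 0.05020724213473602 16.4
[array([289.3899, 176.7531]), array([323.1451, 209.2322]), array([268.9426, 265.7736]), array([235.1263, 232.7349])]
[[[-55.1958  -1.5954]]]
```

View pics/d1.png

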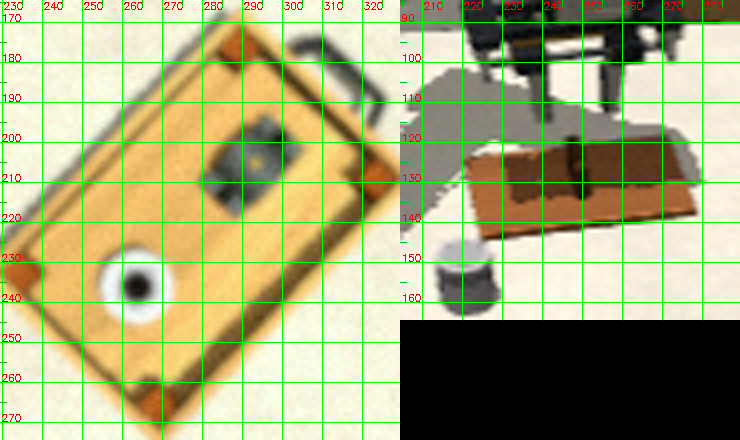

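```bash
python3 - <<'E'
from h import *
p=np.array([.517,.4401]);t=np.radians(-81.84)
ex=np.array([np.cos(t),np.sin(t)]);ey=np.array([np.sin(t),-np.cos(t)])
for z in (.084,):
  for sy in(1,-1):
    for d in (25,46):
      for sx in (-9.5,9.5): print("tip",sy,d,sx,(proj("side",[*(p+ey*sy*d/1e3+ex*sx/1e3),z])[0]-.5).round(1))
b=np.array([.5154,.4393]);t=np.radians(8)
for z in(.008,.044):
  for x in(-7,7):
    for y in(-30,30): print("bar",z,x,y,(proj("side",[b[0]+(x*np.cos(t)-y*np.sin(t))/1e3,b[1]+(x*np.sin(t)+y*np.cos(t))/1e3,z])[0]-.5).round(1),(proj("top",[b[0]+(x*np.cos(t)-y*np.sin(t))/1e3,b[1]+(x*np.sin(t)+y*np.cos(t))/1e3,z])[0]-.5).round(1))
E
```

```text
tip 1 25 -9.5 [241.  111.6]
tip 1 25 9.5 [241.9 114.3]
tip 1 46 -9.5 [235.6 112.2]
tip 1 46 9.5 [236.4 115. ]
tip -1 25 -9.5 [253.9 110.2]
tip -1 25 9.5 [254.8 112.9]
tip -1 46 -9.5 [259.3 109.6]
tip -1 46 9.5 [260.2 112.2]
bar 0.008 -7 -30 [247.8 133.6] [117.6 237.1]
bar 0.008 -7 30 [245.2 124.9] [ 95.2 239.9]
bar 0.008 7 -30 [251.4 133.2] [117.1 231.9]
bar 0.008 7 30 [248.7 124.5] [ 94.6 234.7]
bar 0.044 -7 -30 [247.5 125.9] [113.  237.3]
bar 0.044 -7 30 [244.8 117.2] [ 89.9 240.2]
bar 0.044 7 -30 [251.1 125.5] [112.5 231.9]
bar 0.044 7 30 [248.3 116.8] [ 89.3 234.8]
```

>>> {"method": "apply_moves", "body": {"targets": [{"travel": [0.6, 1.5, 25], "roll": 0, "jaw": 50}, {"travel": [0, 0, 25], "roll": 0, "jaw": 50}, {"travel": [0, 0, 15], "roll": 0, "jaw": 50}, {"travel": [0, 0, 6], "roll": 0, "jaw": 50}, {"travel": [0, 0, 0], "roll": 0, "jaw": 50}, {"travel": [0, 0, 0], "roll": 0, "jaw": 4}, {"travel": [0, 0, 0], "roll": 0, "jaw": 4}, {"travel": [0, 0, 0], "roll": 0, "jaw": 4}, {"travel": [0, 0, 0], "roll": 0, "jaw": 4}, {"travel": [0, 0, 0], "roll": 0, "jaw": 4}]}}

```text
clock: 17.5
tool_pos: [0.5152, 0.439, 0.034]
orientation: [-180.0, 0.0, -82.0]
force: [0.9, -0.1, 0.6]
opening: 0.0153
gripper_force: 0.0
```

>>> {"method": "apply_moves", "body": {"targets": [{"travel": [0, 0, 0], "roll": 0, "jaw": 4}, {"travel": [0, 0, 0], "roll": 0, "jaw": 4}, {"travel": [0, 0, 0], "roll": 0, "jaw": 4}]}}

```text
clock: 17.8
tool_pos: [0.5152, 0.4389, 0.034]
orientation: [-180.0, 0.0, -82.0]
force: [-0.9, -0.5, 2.9]
opening: 0.014
gripper_force: 30.0
```

>>> {"method": "apply_moves", "body": {"targets": [{"travel": [0, 0, -10], "roll": 0, "jaw": 4}, {"travel": [0, 0, -30], "roll": 0, "jaw": 4}, {"travel": [0, 0, -40], "roll": 0, "jaw": 4}, {"travel": [0, 0, -40], "roll": 7.4, "jaw": 4}, {"travel": [0, 0, -30], "roll": 7.4, "jaw": 4}, {"travel": [0, 0, 0], "roll": 7.4, "jaw": 4}, {"travel": [0, 0, 0], "roll": 7.4, "jaw": 4}, {"travel": [0, 0, 0], "roll": 7.4, "jaw": 4}, {"travel": [0, 0, 0], "roll": 7.4, "jaw": 4}, {"travel": [0, 0, 0], "roll": 7, "jaw": 4}]}}

```text
clock: 18.8
tool_pos: [0.5148, 0.4385, 0.1836]
orientation: [180.0, -0.1, -133.7]
force: [-0.2, -0.7, -2.5]
opening: 0.0137
gripper_force: 30.0
```

>>> {"method": "apply_moves", "body": {"targets": [{"travel": [13, -15, 0], "roll": 0, "jaw": 4}, {"travel": [26, -30, 0], "roll": 0, "jaw": 4}, {"travel": [32, -37, 0], "roll": 0, "jaw": 4}, {"travel": [32, -37, 0], "roll": 0, "jaw": 4}, {"travel": [32, -37, 0], "roll": 0, "jaw": 4}, {"travel": [32, -37, 0], "roll": 0, "jaw": 4}, {"travel": [32, -37, 0], "roll": 0, "jaw": 4}, {"travel": [32, -37, 0], "roll": 0, "jaw": 4}, {"travel": [26, -30, 0], "roll": 0, "jaw": 4}, {"travel": [26, -30, 0], "roll": 0, "jaw": 4}]}}

```text
clock: 19.8
tool_pos: [0.5573, 0.0061, 0.184]
orientation: [180.0, 0.0, -133.4]
force: [1.5, 0.6, -2.9]
opening: 0.0139
gripper_force: 30.0
```

>>> {"method": "apply_moves", "body": {"targets": [{"travel": [14, -16, 0], "roll": 0, "jaw": 4}, {"travel": [6, -6, 10], "roll": 0, "jaw": 4}, {"travel": [0, 0, 20], "roll": 0, "jaw": 4}, {"travel": [0, 0, 20], "roll": 0, "jaw": 4}, {"travel": [0, 0, 10], "roll": 0, "jaw": 4}, {"travel": [0, 0, 0], "roll": 0, "jaw": 4}, {"travel": [0, 0, 0], "roll": 0, "jaw": 4}]}}

```text
clock: 20.5
tool_pos: [0.5605, -0.0209, 0.124]
orientation: [-180.0, -0.0, -133.4]
force: [0.7, -0.2, -1.7]
opening: 0.0136
gripper_force: 30.0
```

```bash
python3 - <<'E'
from snap import *
o=ctrl.get_obs(); print(o["tool_pos"],o["orientation"],o["opening"],o["clock"],o["force"])
shoot("d2",[("side",212,135,112,120)],6)
E
```

```text
[ 0.5605 -0.0209  0.124 ] [-179.9858   -0.0038 -133.3735] 0.013602234505408477 20.5 [ 0.7452 -0.1819 -1.72  ]
```

View pics/d2.png

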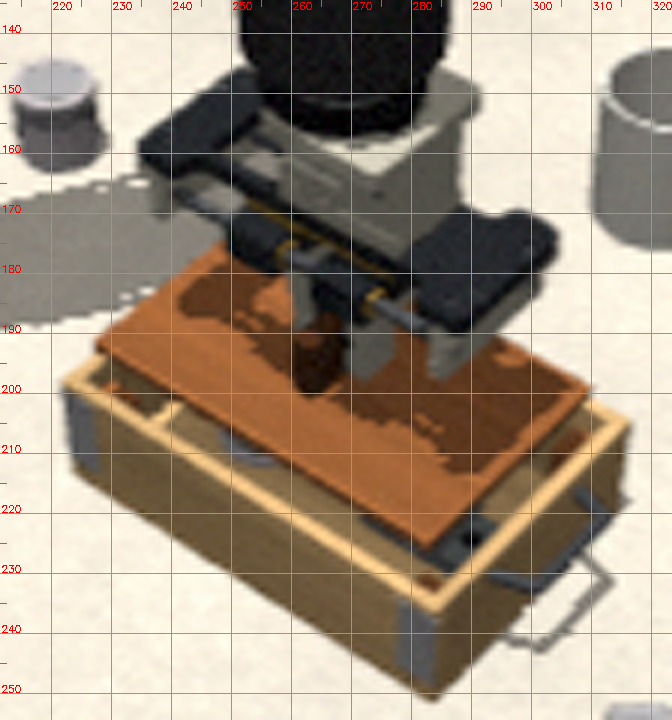

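```bash
python3 - <<'E'
from h import *
def fz(x0,kp,z):
    def f(p):
        c,s=np.cos(p[2]),np.sin(p[2])
        return np.concatenate([proj("side",np.array([p[0]+c*l[0]-s*l[1],p[1]+s*l[0]+c*l[1],z])/1e3)[0]-uv-.5 for uv,l in kp])
    r=least_squares(f,[x0[0],x0[1],np.radians(x0[2])]); return np.r_[r.x[:2],np.degrees(r.x[2])],f(r.x).round(2)
c=[(221.8,198.7),(283.7,236.5),(316.8,205.3)]; L=[(1,1),(-1,1),(-1,-1)]
pc=fz((561,-20,136.6),[(u,(120*a,80*b)) for u,(a,b) in zip(c,L)],70); print(pc)
d=[(227.3,191.7),(283.2,225.3),(310.2,199.2)]
for z in (97,98,99):
    pd=fz((561,-20,136.6),[(u,(106*a,66*b)) for u,(a,b) in zip(d,L)],z); print(pd)
    t=np.radians(136.6); e=pd[0][:2]-pc[0][:2]; print("in crate frame",e@[np.cos(t),np.sin(t)],e@[-np.sin(t),np.cos(t)])
E
```

```text
(array([562.5634, -25.5013, 136.3997]), array([-0.31, -0.65,  0.36,  0.77, -0.07, -0.31]))
(array([561.3017, -25.7715, 136.6938]), array([-0.4 , -0.24,  0.03,  0.25,  0.37, -0.14]))
in crate frame 0.731043040908139 1.0632267792583925
(array([561.2187, -26.6943, 136.6831]), array([-0.46, -0.27,  0.04,  0.28,  0.42, -0.15]))
in crate frame 0.15734606570526816 1.790756744041573
(array([561.1357, -27.617 , 136.6724]), array([-0.51, -0.29,  0.04,  0.3 ,  0.46, -0.16]))
in crate frame -0.4163227119458362 2.5182261361612137
```

>>> {"method": "apply_moves", "body": {"targets": [{"travel": [-1, 0, 5], "roll": 0, "jaw": 4}, {"travel": [0, 0, 10], "roll": 0, "jaw": 4}, {"travel": [0, 0, 8], "roll": 0, "jaw": 4}, {"travel": [0, 0, 5], "roll": 0, "jaw": 4}, {"travel": [0, 0, 3], "roll": 0, "jaw": 4}, {"travel": [0, 0, 2], "roll": 0, "jaw": 4}, {"travel": [0, 0, 0], "roll": 0, "jaw": 4}, {"travel": [0, 0, 0], "roll": 0, "jaw": 4}]}}

```text
clock: 21.35
tool_pos: [0.5611, -0.0204, 0.0908]
orientation: [-180.0, 0.0, -133.4]
force: [-0.1, 0.5, -1.1]
opening: 0.0135
gripper_force: 30.0
```

>>> {"method": "apply_moves", "body": {"targets": [{"travel": [0, 0, 1], "roll": 0, "jaw": 4}, {"travel": [0, 0, 1], "roll": 0, "jaw": 4}, {"travel": [0, 0, 0], "roll": 0, "jaw": 4}, {"travel": [0, 0, 0], "roll": 0, "jaw": 4}]}}

```text
clock: 21.75
tool_pos: [0.561, -0.0204, 0.0887]
orientation: [-180.0, 0.0, -133.4]
force: [-1.1, -0.9, -2.0]
opening: 0.014
gripper_force: 30.0
```

>>> {"method": "apply_moves", "body": {"targets": [{"travel": [0, 0, 0.5], "roll": 0, "jaw": 4}, {"travel": [0, 0, 0], "roll": 0, "jaw": 4}, {"travel": [0, 0, 0.5], "roll": 0, "jaw": 4}, {"travel": [0, 0, 0], "roll": 0, "jaw": 4}, {"travel": [0, 0, 0], "roll": 0, "jaw": 4}]}}

```text
clock: 22.25
tool_pos: [0.561, -0.0204, 0.0879]
orientation: [-180.0, 0.0, -133.4]
force: [-1.3, 0.5, 3.2]
opening: 0.0139
gripper_force: 30.0
```

>>> {"method": "apply_moves", "body": {"targets": [{"travel": [0, 0, 0], "roll": 0, "jaw": 40}, {"travel": [0, 0, 0], "roll": 0, "jaw": 40}, {"travel": [0, 0, 0], "roll": 0, "jaw": 40}, {"travel": [0, 0, -10], "roll": 0, "jaw": 40}, {"travel": [0, 0, -30], "roll": 0, "jaw": 40}, {"travel": [0, 0, -40], "roll": 0, "jaw": 40}, {"travel": [0, 0, -30], "roll": 0, "jaw": 80}]}}

```text
clock: 22.95
tool_pos: [0.5615, -0.0205, 0.2007]
orientation: [-179.9, 0.1, -133.4]
force: [0.3, 0.6, -0.2]
opening: 0.0437
gripper_force: 0.0
```

>>> {"method": "apply_moves", "body": {"targets": [{"travel": [-13.5, 39.1, 0], "roll": 0, "jaw": 80}, {"travel": [-13.5, 39.1, 0], "roll": 0, "jaw": 80}, {"travel": [-13.5, 39.1, 0], "roll": 0, "jaw": 80}, {"travel": [-13.5, 39.1, 0], "roll": 0, "jaw": 80}, {"travel": [-13.5, 39.1, 0], "roll": 0, "jaw": 80}, {"travel": [-13.5, 39.1, 0], "roll": 0, "jaw": 80}, {"travel": [-13.5, 39.1, 0], "roll": 0, "jaw": 80}, {"travel": [-13.5, 39.1, 0], "roll": 0, "jaw": 80}]}}

```text
clock: 23.75
tool_pos: [0.4071, 0.2745, 0.1987]
orientation: [180.0, 0.1, -133.4]
force: [0.1, 0.2, 0.1]
opening: 0.0797
gripper_force: 0.0
```

>>> {"method": "apply_moves", "body": {"targets": [{"travel": [0, 0, 0], "roll": -8.2, "jaw": 80}, {"travel": [0, 0, 0], "roll": -8.2, "jaw": 80}, {"travel": [0, 0, 0], "roll": -8.2, "jaw": 80}, {"travel": [0, 0, 0], "roll": -8.2, "jaw": 80}, {"travel": [0, 0, 0], "roll": -8.2, "jaw": 80}, {"travel": [0, 0, 0], "roll": -8.2, "jaw": 80}, {"travel": [0, 0, 0], "roll": -8.2, "jaw": 80}, {"travel": [0, 0, 0], "roll": -8.2, "jaw": 80}, {"travel": [0, 0, 0], "roll": -8.2, "jaw": 80}, {"travel": [0, 0, 0], "roll": -8.2, "jaw": 80}]}}

```text
clock: 24.75
tool_pos: [0.4081, 0.2731, 0.1985]
orientation: [-180.0, 0.0, -51.1]
force: [-0.2, 0.6, -0.1]
opening: 0.0802
gripper_force: 0.0
```

>>> {"method": "apply_moves", "body": {"targets": [{"travel": [0, 0, 20], "roll": -8, "jaw": 80}, {"travel": [0, 0, 40], "roll": 0, "jaw": 80}, {"travel": [0, 0, 30], "roll": 0, "jaw": 80}, {"travel": [0, 0, 10], "roll": 0, "jaw": 80}, {"travel": [0, 0, 0], "roll": 0, "jaw": 80}, {"travel": [0, 0, 0], "roll": 0, "jaw": 80}]}}

```text
clock: 25.35
tool_pos: [0.4087, 0.2738, 0.099]
orientation: [-179.9, -0.0, -43.4]
force: [0.4, -0.4, -0.6]
opening: 0.0796
gripper_force: 0.0
```

```bash
python3 - <<'E'
from snap import *
o=ctrl.get_obs(); print(o["tool_pos"],o["orientation"],o["opening"],o["clock"])
shoot("p1",[("top",225,160,115,120),("side",195,110,115,120)],3)
E
```

```text
[0.4087 0.2738 0.099 ] [-179.907    -0.0103  -43.402 ] 0.07956606721619691 25.35
```

View pics/p1.png

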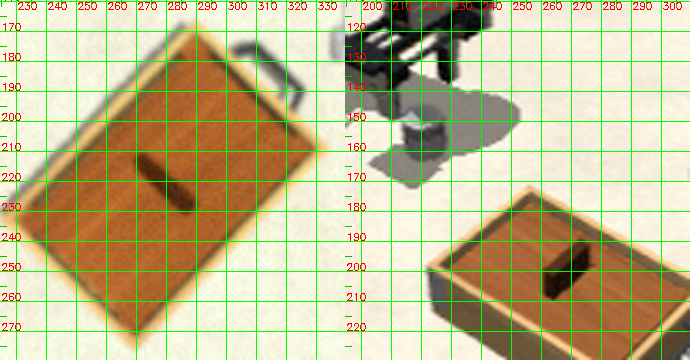

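>>> {"method": "apply_moves", "body": {"targets": [{"travel": [0, 0, 20], "roll": 0, "jaw": 80}, {"travel": [0, 0, 25], "roll": 0, "jaw": 80}, {"travel": [0, 0, 15], "roll": 0, "jaw": 80}, {"travel": [0, 0, 5], "roll": 0, "jaw": 80}, {"travel": [0, 0, 0], "roll": 0, "jaw": 80}, {"travel": [0, 0, 0], "roll": 0, "jaw": 30}, {"travel": [0, 0, 0], "roll": 0, "jaw": 30}, {"travel": [0, 0, 0], "roll": 0, "jaw": 30}, {"travel": [0, 0, 0], "roll": 0, "jaw": 30}, {"travel": [0, 0, 0], "roll": 0, "jaw": 30}]}}

```text
clock: 26.45
tool_pos: [0.4083, 0.2734, 0.0331]
orientation: [-179.9, 0.0, -43.4]
force: [-0.2, -0.7, 4.1]
opening: 0.0494
gripper_force: 30.0
```

>>> {"method": "apply_moves", "body": {"targets": [{"travel": [0, 0, 0], "roll": 0, "jaw": 30}, {"travel": [0, 0, 0], "roll": 0, "jaw": 30}]}}

```text
clock: 26.65
tool_pos: [0.4083, 0.2734, 0.0331]
orientation: [-180.0, 0.0, -43.4]
force: [-1.7, -0.1, 6.0]
opening: 0.0496
gripper_force: 30.0
```

>>> {"method": "apply_moves", "body": {"targets": [{"travel": [0, 0, -10], "roll": 0, "jaw": 30}, {"travel": [0, 0, -30], "roll": 0, "jaw": 30}, {"travel": [0, 0, -40], "roll": 0, "jaw": 30}, {"travel": [0, 0, -40], "roll": 0, "jaw": 30}, {"travel": [0, 0, -20], "roll": 0, "jaw": 30}]}}

```text
clock: 27.15
tool_pos: [0.4086, 0.2736, 0.1764]
orientation: [-179.8, 0.0, -43.4]
force: [1.2, 1.2, -2.8]
opening: 0.0496
gripper_force: 30.0
```

>>> {"method": "apply_moves", "body": {"targets": [{"travel": [18.5, 5.5, 0], "roll": 0, "jaw": 30}, {"travel": [37, 10.9, 0], "roll": 0, "jaw": 30}, {"travel": [46, 13.6, 0], "roll": 0, "jaw": 30}, {"travel": [46, 13.6, 0], "roll": 0, "jaw": 30}, {"travel": [46, 13.6, 0], "roll": 0, "jaw": 30}, {"travel": [46, 13.6, 0], "roll": 0, "jaw": 30}, {"travel": [46, 13.6, 0], "roll": 0, "jaw": 30}, {"travel": [46, 13.6, 0], "roll": 0, "jaw": 30}, {"travel": [25, 7.4, 0], "roll": 0, "jaw": 30}, {"travel": [14.5, 4, 0], "roll": 0, "jaw": 30}]}}

```text
clock: 28.15
tool_pos: [0.6023, -0.0638, 0.1722]
orientation: [179.9, 0.1, -43.6]
force: [-0.0, -0.3, -2.8]
opening: 0.0498
gripper_force: 30.0
```

>>> {"method": "apply_moves", "body": {"targets": [{"travel": [0, 0, 0], "roll": 0, "jaw": 30}, {"travel": [0, 0, 15], "roll": 0, "jaw": 30}, {"travel": [0, 0, 25], "roll": 0, "jaw": 30}, {"travel": [0, 0, 20], "roll": 0, "jaw": 30}, {"travel": [0, 0, 10], "roll": 0, "jaw": 30}, {"travel": [0, 0, 3], "roll": 0, "jaw": 30}, {"travel": [0, 0, 0], "roll": 0, "jaw": 30}, {"travel": [0, 0, 0], "roll": 0, "jaw": 30}]}}

```text
clock: 28.95
tool_pos: [0.6029, -0.0611, 0.1008]
orientation: [-179.9, -0.1, -43.4]
force: [0.1, 0.1, -2.3]
opening: 0.0497
gripper_force: 30.0
```

>>> {"method": "apply_moves", "body": {"targets": [{"travel": [0, 0, 2], "roll": 0, "jaw": 30}, {"travel": [0, 0, 1.5], "roll": 0, "jaw": 30}, {"travel": [0, 0, 1], "roll": 0, "jaw": 30}, {"travel": [0, 0, 0], "roll": 0, "jaw": 30}, {"travel": [0, 0, 0], "roll": 0, "jaw": 30}]}}

```text
clock: 29.45
tool_pos: [0.6022, -0.0615, 0.0952]
orientation: [180.0, 0.0, -43.4]
force: [-0.0, 0.1, -2.0]
opening: 0.0495
gripper_force: 30.0
```

>>> {"method": "apply_moves", "body": {"targets": [{"travel": [0, 0, 0.5], "roll": 0, "jaw": 30}, {"travel": [0, 0, 0], "roll": 0, "jaw": 30}, {"travel": [0, 0, 0], "roll": 0, "jaw": 30}]}}

```text
clock: 29.75
tool_pos: [0.6022, -0.0615, 0.0951]
orientation: [-180.0, -0.0, -43.4]
force: [-2.1, -0.1, 5.5]
opening: 0.0497
gripper_force: 30.0
```

>>> {"method": "apply_moves", "body": {"targets": [{"travel": [0, 0, 0], "roll": 0, "jaw": 70}, {"travel": [0, 0, 0], "roll": 0, "jaw": 70}, {"travel": [0, 0, 0], "roll": 0, "jaw": 70}, {"travel": [0, 0, 0], "roll": 0, "jaw": 70}, {"travel": [0, 0, -10], "roll": 0, "jaw": 70}, {"travel": [0, 0, -40], "roll": 0, "jaw": 70}, {"travel": [0, 0, -50], "roll": 0, "jaw": 70}]}}

```text
clock: 30.45
tool_pos: [0.6009, -0.0616, 0.1944]
orientation: [179.8, 0.2, -43.4]
force: [2.0, -0.1, -0.2]
opening: 0.07
gripper_force: 0.0
```

>>> {"method": "apply_moves", "body": {"targets": [{"travel": [26.2, 33, 0], "roll": 0, "jaw": 80}, {"travel": [26.2, 33, 0], "roll": 0, "jaw": 80}, {"travel": [26.2, 33, 0], "roll": 0, "jaw": 80}, {"travel": [26.2, 33, 0], "roll": 0, "jaw": 80}, {"travel": [26.2, 33, 0], "roll": 0, "jaw": 80}]}}

```text
clock: 30.95
tool_pos: [0.5838, -0.2729, 0.1958]
orientation: [-180.0, -0.1, -43.4]
force: [0.5, 0.1, -0.9]
opening: 0.0799
gripper_force: 0.0
```

>>> {"method": "apply_moves", "body": {"targets": [{"travel": [0, 0, 0], "roll": -8.2, "jaw": 80}, {"travel": [0, 0, 0], "roll": -8.2, "jaw": 80}, {"travel": [0, 0, 0], "roll": -8.2, "jaw": 80}, {"travel": [0, 0, 0], "roll": -8.2, "jaw": 80}, {"travel": [0, 0, 0], "roll": -8.2, "jaw": 80}, {"travel": [0, 0, 0], "roll": -8.2, "jaw": 80}, {"travel": [0, 0, 0], "roll": -8.2, "jaw": 80}, {"travel": [0, 0, 0], "roll": -8.2, "jaw": 80}, {"travel": [0, 0, 0], "roll": -8.2, "jaw": 80}]}}

```text
clock: 31.85
tool_pos: [0.584, -0.2714, 0.1955]
orientation: [180.0, -0.0, 30.7]
force: [0.8, 0.1, 0.2]
opening: 0.0799
gripper_force: 0.0
```

```bash
python3 - <<'E'
from ov import *
o=ctrl.get_obs(); print(o["tool_pos"],o["orientation"],o["opening"],o["clock"])
T=cv2.imread("pics/top0_raw.png"); S=cv2.imread("pics/side0_raw.png")
MOD["motor"]+=box(23,22,24,24)
p=(583.9,-271.6,0,30.3)
cv2.imwrite("pics/mo.png",np.hstack([overlay(T,"top","motor",p,350,193,40,40,9),overlay(S,"side","motor",p,265,260,40,40,9)]))
im=ctrl.snapshot("side"); cv2.imwrite("pics/m_side_raw.png",im[:,:,::-1])
E
```

```text
[ 0.584  -0.2714  0.1955] [179.9736  -0.0215  30.7086] 0.07988653282498093 31.85
```

View pics/mo.png

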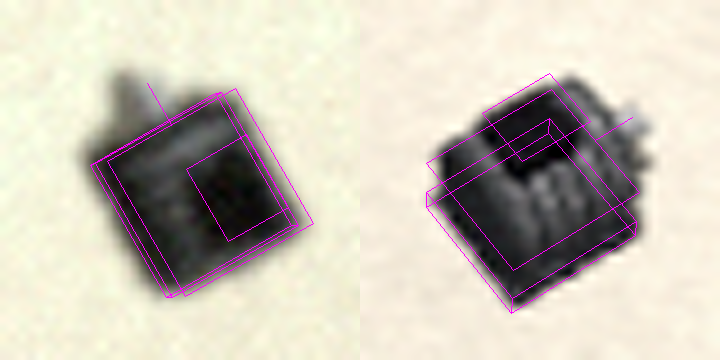

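>>> {"method": "apply_moves", "body": {"targets": [{"travel": [0, 0, 25], "roll": 0, "jaw": 80}, {"travel": [0, 0, 45], "roll": 0, "jaw": 80}, {"travel": [0, 0, 45], "roll": 0, "jaw": 80}, {"travel": [0, 0, 30], "roll": 0, "jaw": 80}, {"travel": [0, 0, 14], "roll": 0, "jaw": 80}, {"travel": [0, 0, 6], "roll": 0, "jaw": 80}, {"travel": [0, 0, 0], "roll": 0, "jaw": 80}]}}

```text
clock: 32.6
tool_pos: [0.5845, -0.2715, 0.0301]
orientation: [180.0, -0.0, 30.3]
force: [0.4, 1.0, 0.4]
opening: 0.0799
gripper_force: 0.0
```

>>> {"method": "apply_moves", "body": {"targets": [{"travel": [0, 0, 0], "roll": 0, "jaw": 30}, {"travel": [0, 0, 0], "roll": 0, "jaw": 30}, {"travel": [0, 0, 0], "roll": 0, "jaw": 30}, {"travel": [0, 0, 0], "roll": 0, "jaw": 30}, {"travel": [0, 0, 0], "roll": 0, "jaw": 30}, {"travel": [0, 0, 0], "roll": 0, "jaw": 30}, {"travel": [0, 0, 0], "roll": 0, "jaw": 30}, {"travel": [0, 0, 0], "roll": 0, "jaw": 30}]}}

```text
clock: 33.4
tool_pos: [0.5834, -0.2709, 0.0299]
orientation: [-180.0, 0.0, 30.4]
force: [-3.9, 4.6, 6.4]
opening: 0.0432
gripper_force: 30.0
```

>>> {"method": "apply_moves", "body": {"targets": [{"travel": [0, 0, -10], "roll": 0, "jaw": 30}, {"travel": [0, 0, -30], "roll": 0, "jaw": 30}, {"travel": [0, 0, -40], "roll": 4, "jaw": 30}, {"travel": [0, 0, -40], "roll": 8, "jaw": 30}, {"travel": [0, 0, -30], "roll": 8, "jaw": 30}, {"travel": [0, 0, 0], "roll": 8, "jaw": 30}, {"travel": [0, 0, 0], "roll": 8, "jaw": 30}, {"travel": [0, 0, 0], "roll": 8, "jaw": 30}, {"travel": [0, 0, 0], "roll": 8, "jaw": 30}, {"travel": [0, 0, 0], "roll": 8, "jaw": 30}]}}

```text
clock: 34.4
tool_pos: [0.5834, -0.2713, 0.1793]
orientation: [180.0, 0.1, -30.0]
force: [-0.6, -0.9, -4.7]
opening: 0.0435
gripper_force: 30.8
```

>>> {"method": "apply_moves", "body": {"targets": [{"travel": [0, 0, 0], "roll": 8, "jaw": 30}, {"travel": [0, 0, 0], "roll": 5.8, "jaw": 30}, {"travel": [-15, -10.1, 0], "roll": 0, "jaw": 30}, {"travel": [-30, -20.2, 0], "roll": 0, "jaw": 30}, {"travel": [-40, -26.9, 0], "roll": 0, "jaw": 30}, {"travel": [-40, -26.9, 0], "roll": 0, "jaw": 30}, {"travel": [-40, -26.9, 0], "roll": 0, "jaw": 30}, {"travel": [-40, -26.9, 0], "roll": 0, "jaw": 30}, {"travel": [-26, -17.5, 0], "roll": 0, "jaw": 30}, {"travel": [-15.2, -10.4, 0], "roll": 0, "jaw": 30}]}}

```text
clock: 35.4
tool_pos: [0.5179, 0.0208, 0.1798]
orientation: [-180.0, 0.0, -43.2]
force: [0.2, -0.4, -5.6]
opening: 0.0433
gripper_force: 32.2
```

>>> {"method": "apply_moves", "body": {"targets": [{"travel": [0, 0, 0], "roll": 0, "jaw": 30}, {"travel": [0, 0, 20], "roll": 0, "jaw": 30}, {"travel": [0, 0, 30], "roll": 0, "jaw": 30}, {"travel": [0, 0, 20], "roll": 0, "jaw": 30}, {"travel": [0, 0, 8], "roll": 0, "jaw": 30}, {"travel": [0, 0, 4], "roll": 0, "jaw": 30}, {"travel": [0, 0, 0], "roll": 0, "jaw": 30}, {"travel": [0, 0, 0], "roll": 0, "jaw": 30}]}}

```text
clock: 36.2
tool_pos: [0.5199, 0.0184, 0.0987]
orientation: [-179.9, -0.1, -43.4]
force: [0.4, 0.7, -5.1]
opening: 0.0433
gripper_force: 32.2
```

>>> {"method": "apply_moves", "body": {"targets": [{"travel": [-0.5, 0, 2], "roll": 0, "jaw": 30}, {"travel": [0, 0, 1.5], "roll": 0, "jaw": 30}, {"travel": [0, 0, 0.5], "roll": 0, "jaw": 30}, {"travel": [0, 0, 0], "roll": 0, "jaw": 30}, {"travel": [0, 0, 0], "roll": 0, "jaw": 30}]}}

```text
clock: 36.7
tool_pos: [0.5188, 0.0187, 0.0937]
orientation: [-180.0, -0.0, -43.4]
force: [-0.3, 0.6, -5.8]
opening: 0.0432
gripper_force: 32.2
```

>>> {"method": "apply_moves", "body": {"targets": [{"travel": [0, 0, 0.5], "roll": 0, "jaw": 30}, {"travel": [0, 0, 0], "roll": 0, "jaw": 30}, {"travel": [0, 0, 0], "roll": 0, "jaw": 30}]}}

```text
clock: 37.0
tool_pos: [0.5188, 0.0187, 0.0931]
orientation: [180.0, 0.0, -43.4]
force: [-1.0, 0.2, -4.6]
opening: 0.0431
gripper_force: 32.2
```

>>> {"method": "apply_moves", "body": {"targets": [{"travel": [0, 0, 0.6], "roll": 0, "jaw": 30}, {"travel": [0, 0, 0], "roll": 0, "jaw": 30}, {"travel": [0, 0, 0], "roll": 0, "jaw": 30}]}}

```text
clock: 37.3
tool_pos: [0.5188, 0.0187, 0.0925]
orientation: [180.0, 0.0, -43.4]
force: [-0.0, -0.7, -6.7]
opening: 0.0432
gripper_force: 32.2
```

>>> {"method": "apply_moves", "body": {"targets": [{"travel": [0, 0, 0.5], "roll": 0, "jaw": 30}, {"travel": [0, 0, 0], "roll": 0, "jaw": 30}, {"travel": [0, 0, 0], "roll": 0, "jaw": 30}]}}

```text
clock: 37.6
tool_pos: [0.5188, 0.0187, 0.092]
orientation: [180.0, 0.0, -43.4]
force: [0.3, -0.4, -5.5]
opening: 0.0433
gripper_force: 32.2
```

>>> {"method": "apply_moves", "body": {"targets": [{"travel": [0, 0, 0.5], "roll": 0, "jaw": 30}, {"travel": [0, 0, 0], "roll": 0, "jaw": 30}, {"travel": [0, 0, 0], "roll": 0, "jaw": 30}]}}

```text
clock: 37.9
tool_pos: [0.5188, 0.0186, 0.0919]
orientation: [-180.0, -0.0, -43.4]
force: [-3.2, -0.1, 2.5]
opening: 0.0432
gripper_force: 30.0
```

>>> {"method": "apply_moves", "body": {"targets": [{"travel": [0, 0, 0], "roll": 0, "jaw": 65}, {"travel": [0, 0, 0], "roll": 0, "jaw": 65}, {"travel": [0, 0, 0], "roll": 0, "jaw": 65}, {"travel": [0, 0, 0], "roll": 0, "jaw": 65}, {"travel": [0, 0, -10], "roll": 0, "jaw": 65}, {"travel": [0, 0, -40], "roll": 0, "jaw": 65}, {"travel": [0, 0, -50], "roll": 0, "jaw": 65}]}}

```text
clock: 38.6
tool_pos: [0.5175, 0.0182, 0.1917]
orientation: [179.8, 0.1, -43.4]
force: [1.7, 0.5, 0.3]
opening: 0.0648
gripper_force: 0.0
```

>>> {"method": "apply_moves", "body": {"targets": [{"travel": [-30, -32, 0], "roll": 0, "jaw": 65}, {"travel": [-30, -32, 0], "roll": 0, "jaw": 65}, {"travel": [-30, -32, 0], "roll": 0, "jaw": 65}, {"travel": [-30, -32, 0], "roll": 0, "jaw": 65}, {"travel": [-30, -32, 0], "roll": 0, "jaw": 65}, {"travel": [-30, -32, 0], "roll": 0, "jaw": 65}, {"travel": [-30, -32, 0], "roll": 0, "jaw": 65}, {"travel": [0, 0, 0], "roll": 0, "jaw": 65}, {"travel": [0, 0, 0], "roll": 0, "jaw": 65}]}}

```text
clock: 39.5
tool_pos: [0.5199, 0.3266, 0.1917]
orientation: [180.0, -0.0, -43.3]
force: [-0.4, -0.6, -0.6]
opening: 0.0649
gripper_force: 0.0
```

```bash
python3 - <<'E'
from snap import *
shoot("f1",[("top",220,158,115,122),("side",212,150,112,110)],3.5 and 3)
o=ctrl.get_obs(); print(o["tool_pos"],o["clock"],o["force"])
# expected: half middles on post homography (z 54) and via camera at given heights
H=np.load("H.npy"); Hi=np.linalg.inv(H)
print("half mids px at z54",cv2.perspectiveTransform(np.float64([[[-58,0],[58,0],[0,0]]]),Hi))
t=np.radians(136.6)
for n in("top","side"):
  for lx,z in ((-58,54),(-58,112),(58,54),(58,118),(0,54),(0,98)):
    print(n,lx,z,(proj(n,[.5606+lx*np.cos(t)/1e3,-.0212+lx*np.sin(t)/1e3,z/1e3])[0]-.5).round(1))
E
```

```text
[0.5201 0.3251 0.1919] 39.6 [-0.8915 -0.6619 -0.0042]
half mids px at z54 [[[294.6155 205.0029]
  [263.7774 236.9938]
  [279.2367 220.9566]]]
top -58 54 [294.8 205. ]
top -58 112 [296.4 203.6]
top 58 54 [263.6 237.1]
top 58 118 [263.5 237.5]
top 0 54 [279.2 221. ]
top 0 98 [279.8 220.6]
side -58 54 [283.1 213. ]
side -58 112 [283.7 199.5]
side 58 54 [253.7 195.7]
side 58 118 [253.1 180.5]
side 0 54 [268.1 204.2]
side 0 98 [268.1 193.9]
```

View pics/f1.png

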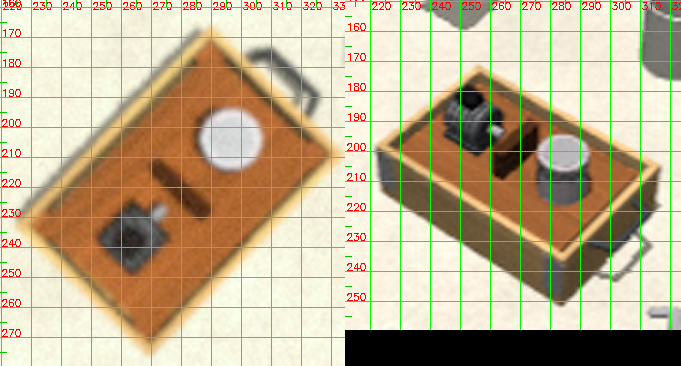

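```bash
python3 -c "
from plant import ctrl
print(ctrl.close_job())"
```

```text
the job is handed in; nothing more can be done
None
```

The crate is packed in two layers in the order asked and handed in at about 40 s; all five parts are upright within about 3 mm of the middle of their halves, and the mug, wrench and tray were left alone.

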